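# Clear the leftovers from the heater bay

### The arm

A 7-joint arm with a two-finger parallel gripper is mounted at the origin on the work surface. World frame = base frame: x ahead of the robot, y to its left, z up, the work surface at z = 0. Lengths are in m, angles in degrees, forces in N, time in s.
With the tool pointing down it reaches from about 0.425 to 0.875 m from the base axis. Payload 4.7 kg.
Tool frame: the origin (TCP) lies midway between the tips of the shut fingers; the grasp point (between the pads) lies 19 mm behind it (env.grip_point_offset is the distance from the TCP to the grasp point, in m); z points along the fingers, y is the line along which they close (so a half turn about z gives the same grasp; the last joint's range is limited). The gripper opens to 87 mm and grips with 3 to 60 N. Pads are 19 mm wide; open, the fingers measure 117 mm over their backs; the gripper's body (75 mm by 190 mm) begins 51 mm behind the grasp point.
Start: joints at [67.328, 18.392, -4.016, 83.108, 1.295, 78.541, -3.26], TCP at [0.259, -0.596, 0.223] pointing down, gripper open.
Joint ranges: [-163.93, 163.93], [-17.29, 119.83], [-79.2, 71.16], [3.27, 140.29], [-89.18, 269.18], [5.43, 117.66], [-154.24, 154.24]. Speed limits (degrees/s): [147.25, 147.25, 180, 180, 180, 180, 180].

### API

Orientations are given as [roll, pitch, yaw] about the fixed x, y, z axes, in that order (R = Rz(yaw) Ry(pitch) Rx(roll)).
In Python, from cell import env gives the robot as it stands.
- The arm moves only by the shell command python3 -m jog 'ROWS' [FORCE]. ROWS is JSON, a list of rows, each a list of 7 numbers: the shift along the tool's x, y, z in m, then the turn, a rotation vector about the tool's x, y, z in rad, then the finger opening in m, from 0 to 0.087. A call has 1 to 12 rows; each row shifts and turns the commanded pose from where the row before left it, along the tool's axes as they then stand; what a row does not reach is not made up. A row lasts 1/12 s, in which the tool goes at most 41.7 mm and 7.16 degrees, less where a joint would pass 70% of its speed; a pose out of reach is approached as far as the arm can. A call is refused whole if a number of a shift passes 0.0417 or a number of a turn 0.125, either way. A call with a gripper value outside its range is refused whole. The fingers move at their own pace and stop on an object; FORCE is the grip in N (left out, the last holds). Time passes only in rows, so rows that do not move let the fingers close. It gives the time, the measured TCP pose, the force, the opening and the grip force at its end, in the units of the state.
- env.get_obs(): the state, without advancing time (a new reading comes with each control period).
- env.read_camera(name): name is "scene" or "top" or "wrist"; returns the picture (400x640x3 uint8, blue, green, red); there is no depth.
- env.get_calibration(name): a dict with "fov_y" (degrees; the focal length in pixels is half the picture's height over the tangent of half this angle, whatever the lens; pixels are square), "cx", "cy" (the principal point, pixels), "pose" (4x4, takes a point from camera to world coordinates). Camera axes: x right, y up, looking along -z (the intrinsics and any distortion apply to the point x, -y, -z); pixel columns grow to the right and rows downward; lengths in m; the calibration is good to about 2 mm. A picture is of the moment at which its call begins: read the wrist's pose just before it. get_calibration takes no time and is no camera call; for the wrist camera it gives the pose at the moment of the call.
- env.sign_off(): hands the job in; it is judged then, once.
The state is a dict: "time_s": time; "qpos": joint angles; "joint_velocities": joint speeds; "effort": joint torques, N m; "tool_pos": TCP position; "tool_rot": TCP orientation; "force": force on the tool from outside, world axes, zero at the start; "wrist_torque": the same for the moment, N m; "grip_width": finger opening in m; "grasp_force": force on a finger pad.
Only numpy, scipy, OpenCV 4.12 (cv2) and the standard library are available. Lean on these libraries where they do the work, as an engineer would, in place of code of your own. Each camera call takes 0.05 s, during which the arm holds its last target. There are 200 camera calls.

### The job

Put the three leftovers in the grey waste bin: the long and the short aluminium offcut, and the used sample tube standing in the heater's well, which comes straight up. The long offcut lies mostly under the low shelf: draw it out by its end until its middle is well clear of the shelf, let go of it on the bench, then take it again by the middle and lift it into the bin. All three must end lying inside the bin with nothing above its rim; leave everything else on the bench where it is.

Things in the scene. Friction and masses are not known exactly. Their poses are not given: they have to be found in the camera images.
- long_offcut: long straight offcut of aluminium framing profile, 180 long x 26 wide x 24 tall, about 160 g, lying on the bench; origin at the centre of its underside, x along its length, z up. About 65 mm of its -x end sticks out in front of the shelf at the start, the rest is underneath
- long_end_a (a point): centre of the long offcut's end face at its -x end (the end that sticks out), 12 mm above its underside
- long_end_b (a point): centre of the long offcut's other end face (+x end, under the shelf)
- short_offcut: short offcut of the same profile, 45 long x 26 wide x 24 tall, about 45 g, lying on the bench in the open; origin at the centre of its underside, x along its length, z up
- tube: used sample tube, closed, 105 tall: round plastic body 18 in diameter under a square white cap 20 x 20 and 20 tall, about 30 g; origin at the centre of its underside, z along it to the cap, the cap's flats face its x and y. It starts upright in the heater's well with its top 30 mm above the tower's top
- tube_top (a point): centre of the top face of the tube's cap
- well_mouth (a point): centre of the well's mouth in the flat top of the heater's tower, 160 above the bench. The well is a vertical round hole 20 in diameter and 85 deep, with a thin black ring drawn round it
- instrument: white melting-point heater, fixed to the bench. Origin on the bench under the well. The tower is 130 x 130 and 160 tall; a control panel 50 to 75 tall runs from it another 100 mm towards its -x
- bin: grey plastic open-topped waste bin, fixed to the bench: outside 250 (x) x 170 (y) x 75 tall, walls and floor 5 thick; origin at the centre of its underside
- shelf: low grey shelf, fixed to the bench: board 180 deep (x) x 250 wide (y), its top 70 and its underside 58 above the bench, on side cheeks 10 thick at y = +-120, open at the front (-x). Origin on the bench under the board's centre, so the front edge is at x = -90. A supply unit 50 tall stands on it, its face 75 behind the front edge
- jar: bystander: small glass jar, 40 diameter, 50 tall, origin at the centre of its underside
- spatula: bystander: lying spatula, 180 long, along its x
- bung: bystander: rubber bung, 34 diameter, 30 tall, origin at the centre of its underside
- weight: bystander: steel knobbed weight, 32 diameter, 46 tall, origin at the centre of its underside
- plug: bystander: black mains plug with two pins, 65 x 36 x 30, lying on the bench
Mind the look-alikes: they are no part of the job. There is more than one size of the tube; the one meant has the size given above.

How it is judged:
By the outcome, as a careful person would: the job done as asked, in the order asked, and still so for the second after the job is handed in, with the robot touching nothing.
It also fails if it takes over 72 s, if anything falls off the work surface, if the arm or the gripper's body presses on something with over 40 N, if the wrist force passes 120 N, or if a joint passes its speed limit or range.

## Working session

There is one attempt and no reset: what is moved stays moved. The work goes in short steps, Python scripts to look and compute and a shell command to move; the robot and the scene stay as the last step left them, time stands still between calls to the robot, and variables do not carry over. Pictures are saved under pics/ and viewed, at most 10 in all, crops included, and the job is handed in when it is done.

```bash
mkdir -p pics; ls; python3 - <<'E'
from cell import env
import cv2
o=env.get_obs();print({k:o[k] for k in('time_s','tool_pos','tool_rot','grip_width')},env.grip_point_offset)
for n in("scene","top"):
    c=env.get_calibration(n);print(n,c)
    cv2.imwrite(f"pics/{n}0.png",env.read_camera(n))
print(env.get_calibration("wrist"))
E
```

```text
pics
{'time_s': 0.0, 'tool_pos': array([ 0.25870014, -0.59569423,  0.22145958]), 'tool_rot': array([-1.79889020e+02,  5.32598475e-03,  2.34807517e+01]), 'grip_width': 0.08728647912523287} 0.0187
scene {'fov_y': 48.37525978061778, 'cx': 319.5097845838457, 'cy': 194.86798923934447, 'pose': array([[ 0.72759376, -0.43286789,  0.53219611,  1.10050639],
       [ 0.68599882,  0.46316829, -0.56114237, -0.61262801],
       [-0.00359585,  0.77336959,  0.63394522,  0.85241612],
       [ 0.        ,  0.        ,  0.        ,  1.        ]])}
top {'fov_y': 50.91768728837758, 'cx': 323.9994084755653, 'cy': 201.10472513957632, 'pose': array([[-0.0261307 ,  0.98593971, -0.16504568,  0.34569036],
       [-0.99941224, -0.02210101,  0.02620533,  0.01943456],
       [ 0.02218919,  0.16563344,  0.98593773,  1.10613318],
       [ 0.        ,  0.        ,  0.        ,  1.        ]])}
{'fov_y': 62.364648023468696, 'cx': 321.9585769966068, 'cy': 199.05534747837066, 'pose': array([[ 0.39791826,  0.876829  ,  0.26987399,  0.33189908],
       [-0.91741805,  0.38104027,  0.11468404, -0.56444894],
       [-0.00227457, -0.29322215,  0.95604163,  0.3839968 ],
       [ 0.        ,  0.        ,  0.        ,  1.        ]])}
```

View pics/scene0.png

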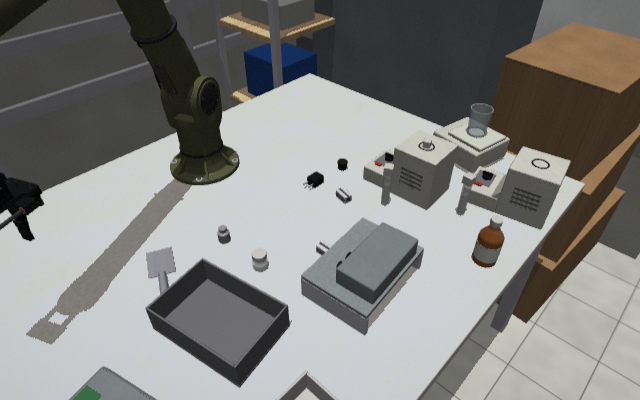

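View pics/top0.png

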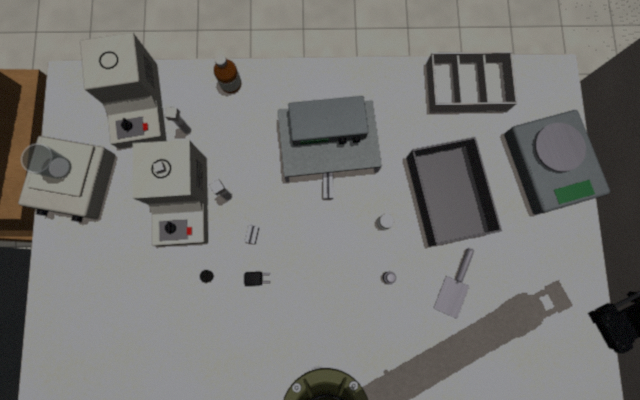

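The scene shows two heaters. In the top view, the near one has a tube in its well at (162,168), and the far one at (109,60) is empty. Loose tubes stand at (218,188) and (173,115). The short offcut is at (252,234), and the plug at (255,279) is a look-alike. The long offcut's end is at (326,187), and the bin is at (453,192).

```bash
cat > h.py <<'E'
from cell import env
import cv2, numpy as np
def ray(cal,u,v,z,H=400):
    f=H/2/np.tan(np.radians(cal["fov_y"]/2)); P=cal["pose"]
    d=P[:3,:3]@np.array([(u-cal["cx"])/f,-(v-cal["cy"])/f,-1]); o=P[:3,3]
    return o+d*(z-o[2])/d[2]
def px(cal,p,H=400):
    f=H/2/np.tan(np.radians(cal["fov_y"]/2)); P=cal["pose"]
    q=P[:3,:3].T@(np.array(p)-P[:3,3]); return cal["cx"]-f*q[0]/q[2], cal["cy"]+f*q[1]/q[2]
def crop(im,x,y,w,h,s,fn):
    im=cv2.resize(im[y:y+h,x:x+w],None,fx=s,fy=s,interpolation=cv2.INTER_CUBIC)
    g=50//1
    for k in range((x//20+1)*20,x+w,20): cv2.putText(im,str(k),((k-x)*s,10),0,.35,(0,0,255),1);cv2.line(im,((k-x)*s,12),((k-x)*s,18),(0,0,255),1)
    for k in range((y//20+1)*20,y+h,20): cv2.putText(im,str(k),(0,(k-y)*s),0,.35,(0,0,255),1);cv2.line(im,(24,(k-y)*s),(30,(k-y)*s),(0,0,255),1)
    cv2.imwrite(fn,im)
E
python3 - <<'E'
from h import *
im=cv2.imread("pics/top0.png"); crop(im,130,130,210,150,4-1,"pics/t1.png") 
a=im[130:270,130:265]; b=im[160:250,300:500]
crop(im,130,130,135,150,4,"pics/ta.png")
ca=env.get_calibration("top")
for n,u,v,z in[("ring",162,168,.16),("short",252,234,.024),("enda",326,199,.024),("binc",453,192,.0),("jar",386,221,.05)]:print(n,ray(ca,u,v,z).round(3))
E
```

```text
ring [0.589 0.364 0.16 ]
short [0.445 0.178 0.024]
enda [ 0.532 -0.015  0.024]
binc [ 0.548 -0.359  0.   ]
jar [ 0.468 -0.165  0.05 ]
```

View pics/ta.png

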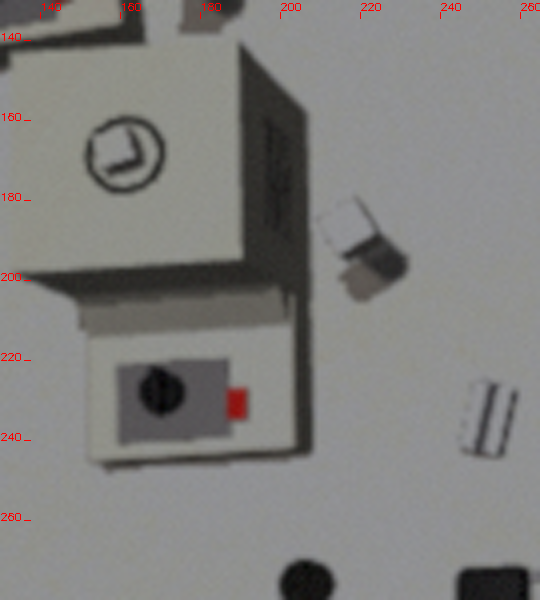

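The crop confirms the tube: a square cap stands in the near heater's ringed well at (161,168), while the loose tube at (218,188) stands on the bench. The short offcut is centred at (252,234). I'll go to the long offcut first and look with the wrist camera.

```bash
python3 -m jog '[[0,0,0,0,0,0.1025,0.087],[0,0,0,0,0,0.1025,0.087],[0,0,0,0,0,0.1025,0.087],[0,0,0,0,0,0.1025,0.087],[0.0117,-0.0323,0,0,0,0,0.087],[0.0117,-0.0323,0,0,0,0,0.087],[0.0117,-0.0323,0,0,0,0,0.087],[0.0117,-0.0323,0,0,0,0,0.087],[0.0117,-0.0323,0,0,0,0,0.087],[0.0117,-0.0323,0,0,0,0,0.087],[0.0117,-0.0323,0,0,0,0,0.087],[0.0117,-0.0323,0,0,0,0,0.087]]' 20
python3 -m jog '[[0.0117,-0.0323,0,0,0,0,0.087],[0.0117,-0.0323,0,0,0,0,0.087],[0.0117,-0.0323,0,0,0,0,0.087],[0.0117,-0.0323,0,0,0,0,0.087],[0.0117,-0.0323,0,0,0,0,0.087],[0.0117,-0.0323,0,0,0,0,0.087],[0.0117,-0.0323,0,0,0,0,0.087],[0.0117,-0.0323,0,0,0,0,0.087],[0.0117,-0.0323,0,0,0,0,0.087],[0.0117,-0.0323,0,0,0,0,0.087],[0,0,0,0,0,0,0.087],[0,0,0,0,0,0,0.087]]'
python3 - <<'E'
from h import *
c=env.get_calibration("wrist");im=env.read_camera("wrist");cv2.imwrite("pics/w1.png",im)
np.save("c1.npy",c,allow_pickle=True)
for n,u,v,z in[("enda",326,199,.024)]:print(px(c,ray(env.get_calibration("top"),u,v,z)))
E
```

```text
time_s: 1.1
tool_pos: [0.3527, -0.336, 0.2222]
tool_rot: [-180.0, 0.0, -0.0]
force: [-0.4, -0.2, -0.1]
grip_width: 0.087
grasp_force: 0.0
time_s: 2.1
tool_pos: [0.4697, -0.0127, 0.2223]
tool_rot: [-180.0, 0.0, 0.3]
force: [-0.7, -0.7, -0.3]
grip_width: 0.0869
grasp_force: 0.0
(np.float64(323.7065105878762), np.float64(114.47569935089535))
```

View pics/w1.png

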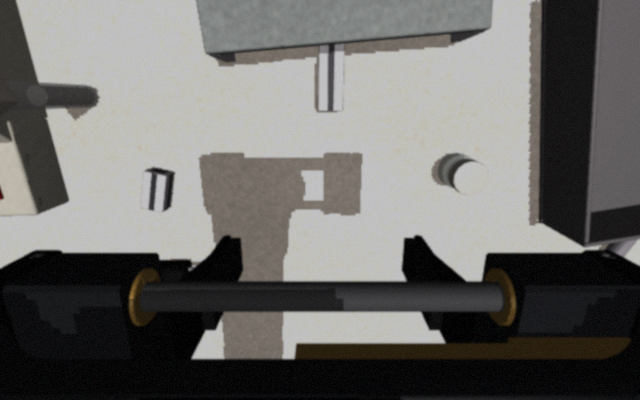

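The wrist view shows the long offcut end at (330,111), with edges at 318 to 343 and the shelf lip at row 44. The short offcut is at (157,189) and the bin's near wall at column 540.

```bash
python3 - <<'E'
from h import *
c=np.load("c1.npy",allow_pickle=True).item()
for n,u,v,z in[("endL",317,111,.024),("endR",343.5,111,.024),("shL",319,50,.024),("shR",344,48,.024),("shelf front",330,44,.07),("shelf fl",205,53,.07),("shelf fr",491,29,.07),
 ("s1",144,169,.024),("s2",172,170,.024),("s3",166,210,.024),("s4",140,206,.024),("binrim",540,225,.075),("binrim corner",587,244,.075),("jar",465,175,.05)]:print(n,ray(c,u,v,z).round(4))
t=env.get_calibration("top")
for n,u,v,z in[("ring",161,168.5,.16),("bin1",408,153,.075),("bin2",475,139,.075),("bin3",498,231,.075),("bin4",428,245,.075)]:print(n,ray(t,u,v,z).round(4))
for n,u,v,z in[("c1",166,170,.19),("c2",163,161,.19),("c3",156,173,.19),("short",252.3,234.5,.024)]:print(n,ray(t,u,v,z).round(4))
E
```

```text
endL [ 0.5358 -0.0076  0.024 ]
endR [ 0.5359 -0.0356  0.024 ]
shL [ 0.595  -0.0096  0.024 ]
shR [ 0.5969 -0.0347  0.024 ]
shelf front [ 0.594  -0.0196  0.07  ]
shelf fl [0.5864 0.0899 0.07  ]
shelf fr [ 0.6064 -0.1579  0.07  ]
s1 [0.4727 0.1846 0.024 ]
s2 [0.4717 0.1536 0.024 ]
s3 [0.4246 0.1666 0.024 ]
s4 [0.4294 0.1959 0.024 ]
binrim [ 0.428  -0.2323  0.075 ]
binrim corner [ 0.4074 -0.2845  0.075 ]
jar [ 0.4733 -0.1613  0.05  ]
ring [0.5883 0.3663 0.16  ]
bin1 [ 0.6378 -0.2254  0.075 ]
bin2 [ 0.6717 -0.4009  0.075 ]
bin3 [ 0.4334 -0.4381  0.075 ]
bin4 [ 0.4031 -0.261   0.075 ]
c1 [0.5769 0.3441 0.19  ]
c2 [0.5977 0.3515 0.19  ]
c3 [0.5706 0.3659 0.19  ]
short [0.444  0.1771 0.024 ]
```

```bash
python3 -m jog '[[0.0274,0.003,0.01,0,0,0,0.07],[0.0274,0.003,0.01,0,0,0,0.07],[0.0274,0.003,0.01,0,0,0,0.07],[0,0,0.035,0,0,0,0.06],[0,0,0.035,0,0,0,0.06],[0,0,0.035,0,0,0,0.06],[0,0,0.035,0,0,0,0.06],[0,0,0.03,0,0,0,0.06],[0,0,0.015,0,0,0,0.06],[0,0,0,0,0,0,0.06],[0,0,0,0,0,0,0.06]]' 20
```

```text
time_s: 3.07
tool_pos: [0.5508, -0.0256, 0.0067]
tool_rot: [180.0, 0.1, -0.1]
force: [0.2, 0.3, 0.2]
grip_width: 0.0597
grasp_force: 0.0
```

```bash
python3 -m jog '[[0,-0.003,0.001,0,0,0,0.06],[0,0,0,0,0,0,0.0],[0,0,0,0,0,0,0.0],[0,0,0,0,0,0,0.0],[0,0,0,0,0,0,0.0],[0,0,0,0,0,0,0.0],[0,0,0,0,0,0,0.0],[0,0,0,0,0,0,0.0]]' 20
python3 -m jog '[[-0.01,0,0,0,0,0,0],[-0.015,0,0,0,0,0,0],[-0.02,0,0,0,0,0,0],[-0.02,0,0,0,0,0,0],[-0.02,0,0,0,0,0,0],[-0.015,0,0,0,0,0,0],[-0.005,0,0,0,0,0,0],[0,0,0,0,0,0,0]]'
```

```text
time_s: 3.73
tool_pos: [0.5519, -0.021, 0.0067]
tool_rot: [180.0, -0.0, -0.0]
force: [-0.8, 0.3, 1.5]
grip_width: 0.026
grasp_force: 20.0
time_s: 4.4
tool_pos: [0.4448, -0.0213, 0.0067]
tool_rot: [179.9, 0.1, -0.0]
force: [-4.0, -0.1, 6.8]
grip_width: 0.0258
grasp_force: 20.0
```

```bash
python3 -m jog '[[0,0,0,0,0,0,0.06],[0,0,0,0,0,0,0.06],[0,0,0,0,0,0,0.06],[0,0,-0.02,0,0,0,0.06],[0,0,-0.035,0,0,0,0.06],[0,0,-0.035,0,0,0,0.06],[0.01,0,-0.035,0,0,0,0.06],[0.03,0,-0.02,0,0,0,0.06],[0.025,0,0,0,0,0,0.06],[0,0,0,0,0,0,0.06],[0,0,0,0,0,0,0.06]]'
python3 - <<'E'
from h import *
c=env.get_calibration("wrist");im=env.read_camera("wrist");np.save("c2.npy",c,allow_pickle=True)
g=cv2.imread;cv2.imwrite("pics/w2.png",im)
E
```

```text
time_s: 5.32
tool_pos: [0.5127, -0.0204, 0.1511]
tool_rot: [-179.9, 0.0, 0.0]
force: [-0.6, 0.2, 0.8]
grip_width: 0.0597
grasp_force: 0.0
```

View pics/w2.png

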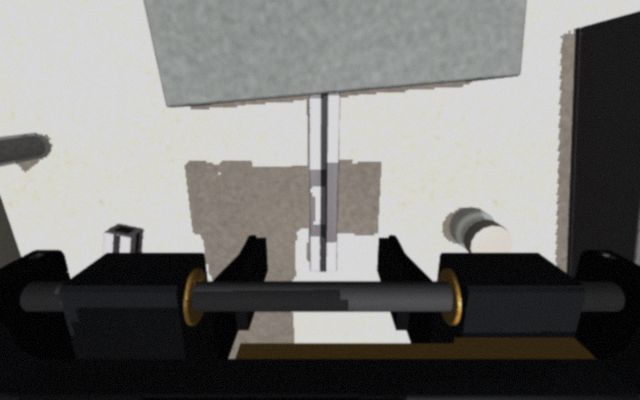

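The offcut has been drawn out. Its near end is around (323,271), the shelf lip crosses it at (324,93), and it still lies straight.

```bash
python3 - <<'E'
from h import *
c=np.load("c2.npy",allow_pickle=True).item()
for n,u,v,z in[("end",323,271,.024),("L1",308,250,.024),("R1",337,250,.024),("L2",308,110,.024),("R2",340,110,.024),("front",324,95,.058),("binbase a",570,250,0),("binbase b",577,30,0)]:print(n,ray(c,u,v,z).round(4))
E
```

```text
end [ 0.4296 -0.0217  0.024 ]
L1 [ 0.4522 -0.0072  0.024 ]
R1 [ 0.4522 -0.0351  0.024 ]
L2 [ 0.5823 -0.0089  0.024 ]
R2 [ 0.5823 -0.036   0.024 ]
front [ 0.5942 -0.0223  0.058 ]
binbase a [ 0.4408 -0.2785  0.    ]
binbase b [ 0.6476 -0.239   0.    ]
```

```bash
python3 -m jog '[[0.007,0.001,0.03,0,0,0,0.06],[0,0,0.035,0,0,0,0.06],[0,0,0.035,0,0,0,0.06],[0,0,0.03,0,0,0,0.06],[0,0,0.0145,0,0,0,0.06],[0,0,0,0,0,0,0.06],[0,0,0,0,0,0,0],[0,0,0,0,0,0,0],[0,0,0,0,0,0,0],[0,0,0,0,0,0,0],[0,0,0,0,0,0,0],[0,0,0,0,0,0,0]]' 40
python3 -m jog '[[0,0,-0.01,0,0,0,0],[0,0,-0.03,0,0,0,0],[0,0,-0.04,0,0,0,0],[0,0,-0.04,0,0,0,0],[0,0,-0.04,0,0,0,0],[0,0.02,-0.02,0,0,0,0],[0,0.03,0,0,0,0,0],[0,0.03,0,0,0,0,0],[0,0.03,0,0,0,0,0],[0,0.03,0,0,0,0,0],[0,0.02,0,0,0,0,0],[0,0,0,0,0,0,0]]'
python3 - <<'E'
from h import *
c=env.get_calibration("wrist");im=env.read_camera("wrist");np.save("c3.npy",c,allow_pickle=True)
cv2.imwrite("pics/w3.png",im)
E
```

```text
time_s: 6.37
tool_pos: [0.5194, -0.022, 0.0078]
tool_rot: [180.0, -0.1, -0.0]
force: [0.5, -0.2, -0.2]
grip_width: 0.0281
grasp_force: 0.0
time_s: 7.37
tool_pos: [0.5175, -0.1881, 0.1872]
tool_rot: [179.9, 0.0, -0.5]
force: [-0.3, -0.4, -0.9]
grip_width: 0.0262
grasp_force: 40.0
```

View pics/w3.png

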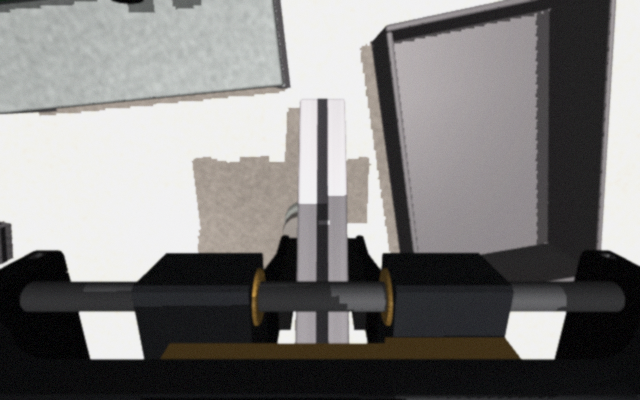

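The offcut is held level, tip at (323,100). Bin: far left rim corner (388,28), left rim line runs to (412,250), right floor edge at column 537, near floor corner (537,245).

```bash
python3 - <<'E'
from h import *
c=np.load("c3.npy",allow_pickle=True).item()
for n,u,v,z in[("farleft rim",388,28,.075),("nearleft rim",412,250,.075),("right floor far",539,12,.005),("right floor near",545,245,.005),("far right rim",612,-5,.075),("right rim near",598,245,.075),("tip",323,100,.024+.18)]:print(n,ray(c,u,v,z).round(4))
E
```

```text
farleft rim [ 0.6467 -0.2396  0.075 ]
nearleft rim [ 0.4634 -0.2707  0.075 ]
right floor far [ 0.6716 -0.3923  0.005 ]
right floor near [ 0.4341 -0.443   0.005 ]
far right rim [ 0.6671 -0.4025  0.075 ]
right rim near [ 0.4668 -0.4397  0.075 ]
tip [ 0.5963 -0.1897  0.204 ]
```

```bash
python3 -m jog '[[0.0053,0.031,0,0,0,0,0],[0.0053,0.031,0,0,0,0,0],[0.0053,0.031,0,0,0,0,0],[0.0053,0.031,0,0,0,0,0],[0.0053,0.031,0,0,0,0,0],[0.0053,0.031,0,0,0,0,0],[0,0,0,0,0,-0.0925,0],[0,0,0,0,0,-0.0925,0],[0,0,0.03,0,0,0,0],[0,0,0.03,0,0,0,0],[0,0,0,0,0,0,0],[0,0,0,0,0,0,0]]'
```

```text
time_s: 8.42
tool_pos: [0.5498, -0.3658, 0.1258]
tool_rot: [-179.8, 0.1, 10.7]
force: [0.1, -0.1, -1.2]
grip_width: 0.0254
grasp_force: 40.0
```

```bash
python3 -m jog '[[0,0.0085,0.02,0,0,0,0],[0,0,0.03,0,0,0,0],[0,0,0.03,0,0,0,0],[0,0,0.021,0,0,0,0],[0,0,0,0,0,0,0],[0,0,0,0,0,0,0],[0,0,0,0,0,0,0.045],[0,0,0,0,0,0,0.045],[0,0,0,0,0,0,0.045]]'
python3 -m jog '[[0,0,-0.02,0,0,0,0.045],[0,0,-0.04,0,0,0,0.06],[0,0,-0.04,0,0,0,0.06],[0,0,-0.04,0,0,0,0.06],[0,0,-0.02,0,0,0.1,0.06],[0,-0.0333,0,0,0,0.1,0.06],[0,-0.0333,0,0,0,0.1,0.06],[0,-0.0333,0,0,0,0.1,0.06],[0,-0.0333,0,0,0,0.05,0.06],[0,0,0,0,0,0,0.06]]'
python3 - <<'E'
from h import *
im=env.read_camera("top"); crop(im,380,120,130,140,4,"pics/b1.png")
E
```

```text
time_s: 9.17
tool_pos: [0.5538, -0.3765, 0.0285]
tool_rot: [179.9, -0.2, 10.6]
force: [0.4, 0.1, -0.2]
grip_width: 0.0383
grasp_force: 0.0
time_s: 10.0
tool_pos: [0.5638, -0.2341, 0.1883]
tool_rot: [-179.7, -0.2, -14.6]
force: [0.6, 1.5, -0.3]
grip_width: 0.06
grasp_force: 0.0
```

View pics/b1.png

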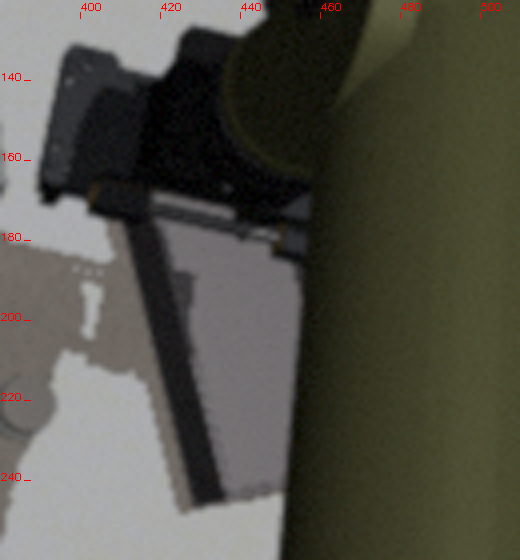

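```bash
python3 -m jog '[[-0.0178,-0.0306,0,0,0,0,0.06],[-0.0178,-0.0306,0,0,0,0,0.06],[-0.0178,-0.0306,0,0,0,0,0.06],[-0.0178,-0.0306,0,0,0,0,0.06],[-0.0178,-0.0306,0,0,0,0,0.06],[-0.0178,-0.0306,0,0,0,0,0.06],[-0.0178,-0.0306,0,0,0,0,0.06],[-0.0178,-0.0306,0,0,0,0,0.06],[-0.0178,-0.0306,0,0,0,0,0.06],[-0.0178,-0.0306,0,0,0,0,0.06],[-0.0178,-0.0306,0,0,0,0,0.06],[-0.0178,-0.0306,0,0,0,0,0.06]]'
python3 -m jog '[[0,0,0.02,0,0,0,0.06],[0,0,0.02,0,0,0,0.06],[0,0,0.02,0,0,0,0.06],[0,0,0,0,0,0,0.06],[0,0,0,0,0,0,0.06]]'
python3 - <<'E'
from h import *
im=env.read_camera("top");cv2.imwrite("pics/top2.png",im)
c=env.get_calibration("wrist");print([np.round(px(c,p)) for p in[(.4496,.1752,.024),(.472,.169,.024),(.427,.181,.024)]])
E
```

```text
time_s: 11.05
tool_pos: [0.451, 0.1671, 0.1872]
tool_rot: [180.0, -0.1, -15.2]
force: [0.2, 0.3, -0.3]
grip_width: 0.06
grasp_force: 0.0
time_s: 11.47
tool_pos: [0.4509, 0.1657, 0.1262]
tool_rot: [180.0, 0.1, -15.2]
force: [-0.4, -0.2, 1.1]
grip_width: 0.0603
grasp_force: 0.0
[array([311., 202.]), array([311., 175.]), array([312., 228.])]
```

```bash
python3 -m jog '[[-0.0037,-0.0088,0.02,0,0,0,0.06],[0,0,0.03,0,0,0,0.06],[0,0,0.03,0,0,0,0.06],[0,0,0.025,0,0,0,0.06],[0,0,0.0145,0,0,0,0.06],[0,0,0,0,0,0,0.06],[0,0,0,0,0,0,0],[0,0,0,0,0,0,0],[0,0,0,0,0,0,0],[0,0,0,0,0,0,0],[0,0,0,0,0,0,0],[0,0,0,0,0,0,0]]' 30
python3 -m jog '[[0,0,0,0,0,0,0],[0,0,0,0,0,0,0],[0,0,-0.02,0,0,0,0],[0,0,-0.04,0,0,0,0],[0,0,-0.04,0,0,0,0],[0,0,-0.04,0,0,0,0],[0,0,-0.02,0,0,0,0],[0,0,0,0,0,0,0]]'
```

```text
time_s: 12.52
tool_pos: [0.4503, 0.1758, 0.0072]
tool_rot: [-180.0, -0.1, -15.2]
force: [0.5, -0.0, 0.3]
grip_width: 0.0276
grasp_force: 0.2
time_s: 13.18
tool_pos: [0.4526, 0.1769, 0.1715]
tool_rot: [-179.8, -0.5, -15.2]
force: [-0.1, 0.7, -0.2]
grip_width: 0.0261
grasp_force: 30.0
```

```bash
python3 -m jog '[[0.0094,0.0344,0,0,0,0,0],[0.0094,0.0344,0,0,0,0,0],[0.0094,0.0344,0,0,0,0,0],[0.0094,0.0344,0,0,0,0,0],[0.0094,0.0344,0,0,0,0,0],[0.0094,0.0344,0,0,0,0,0],[0.0094,0.0344,0,0,0,0,0],[0.0094,0.0344,0,0,0,0,0],[0.0094,0.0344,0,0,0,0,0],[0.0094,0.0344,0,0,0,0,0],[0.0094,0.0344,0,0,0,0,0],[0.0094,0.0344,0,0,0,0,0]]'
python3 -m jog '[[0.0094,0.0344,0,0,0,0,0],[0.0094,0.0344,0,0,0,0,0],[0,0,0,0,0,-0.111,0],[0,0,0,0,0,-0.111,0],[0,0,0,0,0,-0.111,0],[0,0,0,0,0,-0.111,0],[0,0,0,0,0,0,0],[0,0,0,0,0,0,0]]'
python3 - <<'E'
from h import *
c=env.get_calibration("wrist");im=env.read_camera("wrist");np.save("c4.npy",c,allow_pickle=True)
cv2.imwrite("pics/w4.png",im)
print([np.round(px(c,p)) for p in[(.4503,-.355,.005),(.4633,-.2707,.075)]])
E
```

```text
time_s: 14.18
tool_pos: [0.4492, -0.2537, 0.1651]
tool_rot: [-180.0, 0.1, -15.2]
force: [0.2, 0.8, -0.8]
grip_width: 0.0257
grasp_force: 30.0
time_s: 14.85
tool_pos: [0.4498, -0.3232, 0.1653]
tool_rot: [-179.9, 0.1, 10.1]
force: [0.2, -0.1, -1.0]
grip_width: 0.0256
grasp_force: 30.0
[array([353., 185.]), array([259., 174.])]
```

View pics/w4.png

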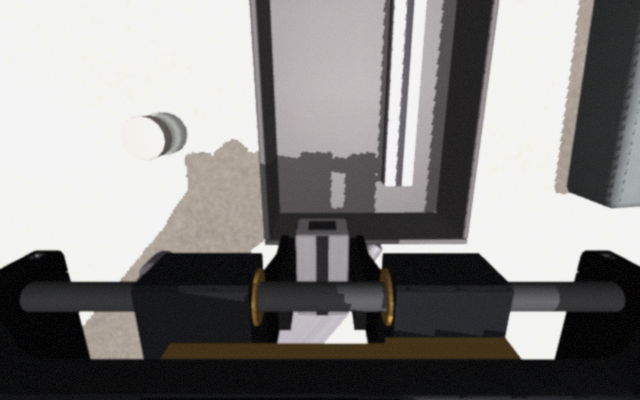

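The long offcut lies flat in the bin (columns 385 to 435, near end at row 186). The short one is held at (322,265). The near floor edge is at row 213 and the rim's outer edge at row 243.

```bash
python3 - <<'E'
from h import *
c=np.load("c4.npy",allow_pickle=True).item()
ux=np.array([.984,.179]);uy=np.array([-.179,.984]);b=np.array([.542,-.337])
for n,u,v,z in[("near floor",322,213,.005),("near rim out",322,243,.075),("left rim out",258,150,.075),("right rim out",478,150,.075),("left floor",277,200,.005),("right floor",428,200,.005),("long end top L",385,186,.029),("long end top R",412,186,.029),("long side base R?",436,150,.005)]:
    p=ray(c,u,v,z)[:2]-b;print(n,(p@ux).round(4),(p@uy).round(4))
p=env.get_obs()["tool_pos"][:2]-b;print(p@ux,p@uy)
E
```

```text
near floor -0.1229 0.0302
near rim out -0.1246 0.0301
left rim out -0.0468 0.0787
right rim out -0.0475 -0.0895
left floor -0.1087 0.0762
right floor -0.1093 -0.0782
long end top L -0.0879 -0.0289
long end top R -0.088 -0.0541
long side base R? -0.0582 -0.0814
-0.08813012559134974 0.029962281264478724
```

```bash
python3 -m jog '[[0.006,0,0.03,0,0,0,0],[0,0,0.035,0,0,0,0],[0,0,0.035,0,0,0,0],[0,0,0.025,0,0,0,0],[0,0,0.01,0,0,0,0],[0,0,0,0,0,0,0],[0,0,0,0,0,0,0],[0,0,0,0,0,0,0.045],[0,0,0,0,0,0,0.045],[0,0,0,0,0,0,0.045],[0,0,0,0,0,0,0.045]]'
python3 -m jog '[[0,0,-0.02,0,0,0,0.045],[0,0,-0.04,0,0,0,0.06],[0,0,-0.04,0,0,0,0.06],[0,0,-0.04,0,0,0,0.06],[0,0,-0.04,0,0,0,0.06],[0,0,-0.04,0,0,0,0.06],[0,0,-0.04,0,0,0,0.06],[0,0,-0.03,0,0,0.1,0.06],[0,0,0,0,0,0.076,0.06],[0,0,0,0,0,0,0.06],[0,0,0,0,0,0,0.06]]'
```

```text
time_s: 15.82
tool_pos: [0.457, -0.3231, 0.0329]
tool_rot: [179.9, -0.1, 10.2]
force: [0.2, 0.1, 0.0]
grip_width: 0.0417
grasp_force: 0.0
time_s: 16.73
tool_pos: [0.4561, -0.3223, 0.3215]
tool_rot: [180.0, 0.0, 0.3]
force: [0.3, -0.9, -0.3]
grip_width: 0.0597
grasp_force: 0.0
```

```bash
python3 -m jog '[[0.0024,-0.0373,0,0,0,0,0.06],[0.0024,-0.0373,0,0,0,0,0.06],[0.0024,-0.0373,0,0,0,0,0.06],[0.0024,-0.0373,0,0,0,0,0.06],[0.0024,-0.0373,0,0,0,0,0.06],[0.0024,-0.0373,0,0,0,0,0.06],[0.0024,-0.0373,0,0,0,0,0.06],[0.0024,-0.0373,0,0,0,0,0.06],[0.0024,-0.0373,0,0,0,0,0.06],[0.0024,-0.0373,0,0,0,0,0.06],[0.0024,-0.0373,0,0,0,0,0.06],[0.0024,-0.0373,0,0,0,0,0.06]]'
python3 -m jog '[[0.0024,-0.0373,0,0,0,0,0.06],[0.0024,-0.0373,0,0,0,0,0.06],[0.0024,-0.0373,0,0,0,0,0.06],[0.0024,-0.0373,0,0,0,0,0.06],[0.0024,-0.0373,0,0,0,0,0.06],[0.0024,-0.0373,0,0,0,0,0.06],[0,0,0,0,0,0,0.06],[0,0,0,0,0,0,0.06],[0,0,0,0,0,0,0.06]]'
python3 - <<'E'
from h import *
c=env.get_calibration("wrist");im=env.read_camera("wrist");np.save("c5.npy",c,allow_pickle=True);cv2.imwrite("pics/w5f.png",im)
u,v=px(c,(.59,.366,.19));print(u,v)
x,y=max(0,min(440,int(u)-100)),max(0,min(250,int(v)-75));crop(im,x,y,200,150,4,"pics/w5.png")
E
```

```text
time_s: 17.73
tool_pos: [0.4827, 0.1266, 0.3201]
tool_rot: [179.9, 0.1, 0.3]
force: [1.5, -0.4, -0.1]
grip_width: 0.06
grasp_force: 0.0
time_s: 18.48
tool_pos: [0.4973, 0.3483, 0.32]
tool_rot: [179.9, 0.1, 0.3]
force: [0.7, -0.7, -0.1]
grip_width: 0.0599
grasp_force: 0.0
300.3356083153154 80.8758512178443
```

View pics/w5.png

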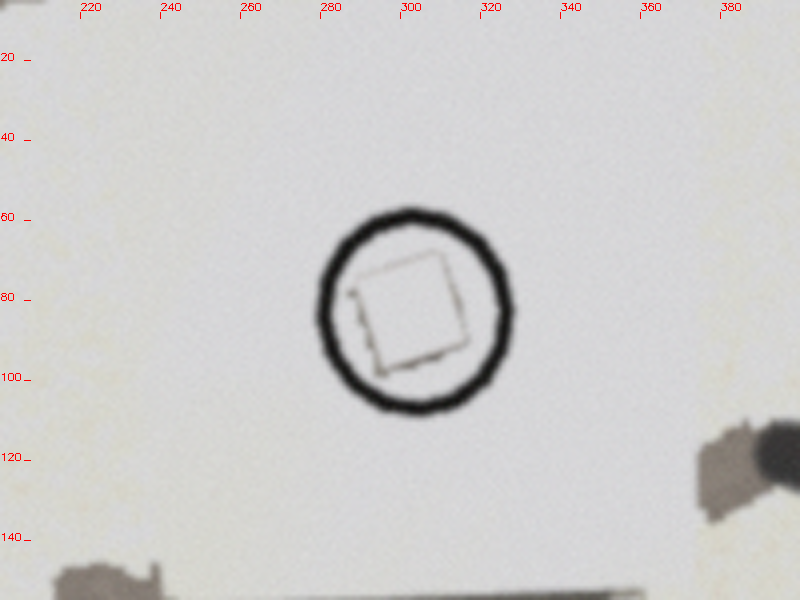

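The near heater's ring is centred at about (304,83). The cap's corners are at (289.5,73.8), (310,67.5), (317,90.5) and (295.5,98).

```bash
python3 - <<'E'
from h import *
c=np.load("c5.npy",allow_pickle=True).item()
q=[ray(c,200+x/4,5+y/4,.19)[:2] for x,y in[(358,275),(440,250),(468,342),(382,372)]]
m=np.mean(q,0);print(np.round(q,4),m.round(4))
for i in range(4):
    d=q[(i+1)%4]-q[i];print(np.hypot(*d).round(4),np.degrees(np.arctan2(d[1],d[0])).round(1))
print("ring",ray(c,200+415/4,5+311/4,.16).round(4))
o=env.get_obs();print(o["tool_pos"],o["tool_rot"],o["qpos"].round(1))
E
```

```text
[[0.5955 0.3749]
 [0.6004 0.3579]
 [0.5824 0.3521]
 [0.5763 0.3703]] [0.5887 0.3638]
0.0177 -73.9
0.0189 -162.2
0.0192 108.5
0.0197 13.5
ring [0.5897 0.3647 0.16  ]
[0.4979165  0.34738391 0.32050525] [1.79881516e+02 5.92935630e-02 1.30236326e-01] [   4.6   18.8  -54.4   78.8   15.2   90.1 -138.1]
```

```bash
python3 -m jog '[[0.0227,-0.0041,0,0,0,0,0.06],[0.0227,-0.0041,0,0,0,0,0.06],[0.0227,-0.0041,0,0,0,0,0.06],[0.0227,-0.0041,0,0,0,0,0.06],[0,0,0.02,0,0,-0.0965,0.05],[0,0,0.03,0,0,-0.0965,0.05],[0,0,0.03,0,0,-0.0965,0.05],[0,0,0.03,0,0,0,0.05],[0,0,0,0,0,0,0.05],[0,0,0,0,0,0,0.05]]' 25
```

```text
time_s: 19.37
tool_pos: [0.5889, 0.3624, 0.2105]
tool_rot: [179.9, 0.2, 16.6]
force: [0.0, -0.6, 0.6]
grip_width: 0.0502
grasp_force: 0.0
```

```bash
python3 -m jog '[[0.0005,-0.0013,0.02,0,0,0,0.05],[0,0,0.017,0,0,0,0.05],[0,0,0.008,0,0,0,0.05],[0,0,0,0,0,0,0.05],[0,0,0,0,0,0,0],[0,0,0,0,0,0,0],[0,0,0,0,0,0,0],[0,0,0,0,0,0,0],[0,0,0,0,0,0,0],[0,0,0,0,0,0,0],[0,0,0,0,0,0,0],[0,0,0,0,0,0,0]]'
```

```text
time_s: 20.37
tool_pos: [0.5891, 0.3663, 0.1671]
tool_rot: [179.9, -0.0, 16.7]
force: [-0.5, -2.2, 4.7]
grip_width: 0.0195
grasp_force: 25.0
```

```bash
python3 -m jog '[[0,0,-0.005,0,0,0,0],[0,0,-0.01,0,0,0,0],[0,0,-0.015,0,0,0,0],[0,0,-0.015,0,0,0,0]]'
python3 -m jog '[[0,0,-0.015,0,0,0,0],[0,0,-0.02,0,0,0,0],[0,0,-0.025,0,0,0,0],[0,0,-0.03,0,0,0,0],[0,0,-0.03,0,0,0,0],[0,0,-0.02,0,0,0,0],[0,0,0,0,0,0,0]]'
```

```text
time_s: 20.7
tool_pos: [0.5886, 0.3665, 0.2117]
tool_rot: [180.0, 0.1, 16.7]
force: [1.3, -2.0, -1.8]
grip_width: 0.0196
grasp_force: 25.0
time_s: 21.28
tool_pos: [0.5884, 0.3697, 0.3578]
tool_rot: [-179.7, -0.4, 16.8]
force: [-0.6, 0.2, 0.2]
grip_width: 0.0202
grasp_force: 25.0
```

```bash
python3 -m jog '[[0,0,0,0,0,0.113,0],[-0.0076,0.0365,0,0,0,0,0],[-0.0076,0.0365,0,0,0,0,0],[-0.0076,0.0365,0,0,0,0,0],[-0.0076,0.0365,0,0,0,0,0],[-0.0076,0.0365,0,0,0,0,0],[-0.0076,0.0365,0,0,0,0,0],[-0.0076,0.0365,0,0,0,0,0],[-0.0076,0.0365,0,0,0,0,0],[-0.0076,0.0365,0,0,0,0,0],[-0.0076,0.0365,0,0,0,0,0],[-0.0076,0.0365,0,0,0,0,0]]'
python3 -m jog '[[-0.0076,0.0365,0,0,0,0,0],[-0.0076,0.0365,0,0,0,0,0],[-0.0076,0.0365,0,0,0,0,0],[-0.0076,0.0365,0,0,0,0,0],[-0.0076,0.0365,0,0,0,0,0],[-0.0076,0.0365,0,0,0,0,0],[-0.0076,0.0365,0,0,0,0,0],[0,0,0.03,0,0,0,0],[0,0,0.03,0,0,0,0],[0,0,0.03,0,0,0,0],[0,0,0,0,0,0,0],[0,0,0,0,0,0,0]]'
```

```text
time_s: 22.28
tool_pos: [0.5773, -0.0437, 0.3515]
tool_rot: [-180.0, -0.0, 10.3]
force: [1.3, 0.4, 0.3]
grip_width: 0.0201
grasp_force: 25.0
time_s: 23.28
tool_pos: [0.5703, -0.3029, 0.2602]
tool_rot: [-179.8, 0.1, 10.3]
force: [-0.1, -0.4, 0.9]
grip_width: 0.0194
grasp_force: 25.0
```

```bash
python3 -m jog '[[0,0,0,0,0.112,0,0],[0,0,0,0,0.112,0,0],[0,0,0,0,0.112,0,0],[0,0,0,0,0.112,0,0],[0,0,0,0,0.112,0,0],[0,0,0,0,0.112,0,0],[0,0,0,0,0.112,0,0],[0,0,0,0,0,0,0],[0,0,0,0,0,0,0]]'
python3 - <<'E'
from h import *
o=env.get_obs();print(o["tool_pos"],o["tool_rot"],o["qpos"].round(1))
from scipy.spatial.transform import Rotation as R
r=R.from_euler('xyz',o["tool_rot"],degrees=True);print(r.as_matrix().round(3))
print("tool shift to target",r.inv().apply(np.array([.571,-.301,.080])-o["tool_pos"]).round(4))
E
```

```text
time_s: 24.03
tool_pos: [0.5708, -0.3034, 0.2622]
tool_rot: [-179.9, -43.5, 10.3]
force: [0.1, 0.5, 0.2]
grip_width: 0.0196
grasp_force: 25.0
[ 0.57081368 -0.30339129  0.2622227 ] [-179.9337953   -43.54803727   10.30218173] [ 90.7   1.3 -46.5 110.5 -45.6  50.3 -10.7]
[[ 0.713  0.18   0.678]
 [ 0.13  -0.984  0.124]
 [ 0.689 -0.001 -0.725]]
tool shift to target [-0.1251 -0.0022  0.1325]
```

```bash
python3 -m jog '[[-0.025,0,0.0265,0,0,0,0],[-0.025,0,0.0265,0,0,0,0],[-0.025,0,0.0265,0,0,0,0],[-0.025,0,0.0265,0,0,0,0],[-0.015,0,0.0159,0,0,0,0],[-0.007,0,0.0074,0,0,0,0],[0,0,0,0,0,0,0],[0,0,0,0,0,0,0]]'
```

```text
time_s: 24.7
tool_pos: [0.5748, -0.3023, 0.0859]
tool_rot: [-179.9, -43.8, 10.5]
force: [0.7, 0.0, -0.1]
grip_width: 0.0196
grasp_force: 25.0
```

```bash
python3 -m jog '[[0,0,0,0,0,0,0.06],[0,0,0,0,0,0,0.06],[0,0,0,0,0,0,0.06],[0,0,0,0,0,0,0.06],[0,0,0,0,0,0,0.06],[0,0,0,0,0,0,0.06]]'
python3 -m jog '[[0.014,0,-0.0145,0,0,0,0.06],[0.02,0,-0.0212,0,0,0,0.06],[0.025,0,-0.0265,0,0,0,0.06],[0.025,0,-0.0265,0,0,0,0.06],[0.025,0,-0.0265,0,0,0,0.06],[0.025,0,-0.0265,0,0,0,0.06],[0,0,0,0,-0.11,0,0.06],[0,0,0,0,-0.11,0,0.06],[0,0,0,0,-0.11,0,0.06],[0,0,0,0,-0.11,0,0.06],[0,0,0,0,-0.11,0,0.06],[0,0,0,0,-0.11,0,0.06]]'
python3 -m jog '[[-0.03,-0.02,0,0,0,-0.0,0.06],[-0.03,-0.02,0,0,0,0,0.06],[-0.03,-0.02,0,0,0,0,0.06],[-0.01,-0.02,0,0,0,0,0.06],[0,0,0,0,0,0,0.06],[0,0,0,0,0,0,0.06]]'
python3 - <<'E'
from h import *
c=env.get_calibration("wrist");cv2.imwrite("pics/w6.png",env.read_camera("wrist"))
s=env.read_camera("scene"); t=env.read_camera("top")
cv2.imwrite("pics/s6.png",np.vstack([cv2.resize(env.read_camera("wrist")[:250],(640,250)),np.hstack([s[100:400,0:420],cv2.resize(t[100:300,100:247],(220,300))])]))
E
```

```text
time_s: 25.2
tool_pos: [0.5722, -0.3024, 0.0838]
tool_rot: [-179.9, -43.7, 10.3]
force: [-0.5, -0.7, -0.6]
grip_width: 0.0517
grasp_force: 0.0
time_s: 26.2
tool_pos: [0.5711, -0.3035, 0.2794]
tool_rot: [-180.0, -6.5, 10.3]
force: [0.1, 0.5, -0.0]
grip_width: 0.0606
grasp_force: 0.0
time_s: 26.7
tool_pos: [0.4587, -0.2412, 0.2669]
tool_rot: [-179.9, -6.8, 10.5]
force: [0.4, -0.9, -0.2]
grip_width: 0.0597
grasp_force: 0.0
```

View pics/s6.png

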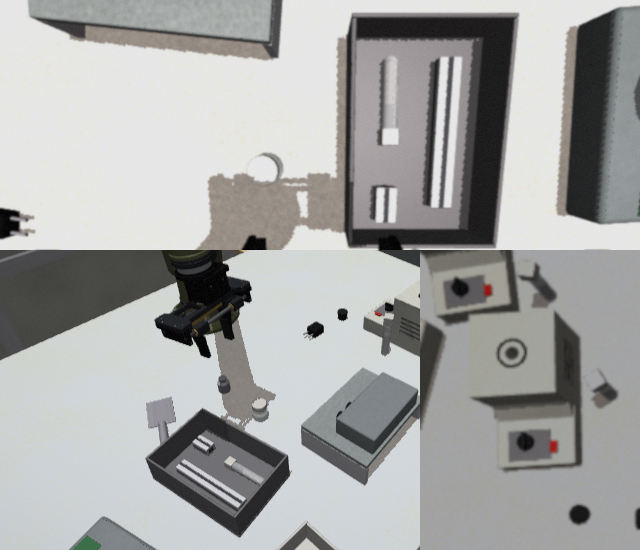

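The composite shows the tube at (390,100) and both offcuts at (385,203) and (445,130), all lying flat inside the bin. The well is empty, the bystanders have not moved, and the arm is clear.

```bash
python3 -c "
from cell import env
print(env.sign_off())"
```

```text
the job is handed in; nothing more can be done
None
```

The long offcut, the short offcut and the used tube all lie flat inside the grey bin, everything else is where it was, and the job was handed in at about 27 s of the 72 s allowed.

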